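Second item on the pantry hook

ROBOT

A 6-joint arm with a two-finger parallel gripper is mounted at the origin on the work surface. World frame = base frame: x ahead of the robot, y to its left, z up, the work surface at z = 0. Lengths are in m, angles in degrees, forces in N, time in s.
With the tool pointing down it reaches from about 0.375 to 0.9 m from the base axis. Payload 3.1 kg.
Tool frame: the origin (TCP) lies at the very end of the fingers, on their centre line; the grasp point (between the pads) lies 19 mm behind it; z points along the fingers, y is the line along which they close (so a half turn about z gives the same grasp; the last joint's range is limited). The gripper opens to 87 mm and grips with 3 to 60 N. Pads are 19 mm wide; open, the fingers measure 117 mm over their backs; the gripper's body (75 mm by 190 mm) begins 51 mm behind the grasp point.
Start: joints at [-76.175, 30.224, 82.088, -0, 67.689, -10.227], TCP at [0.255, -0.571, 0.223] pointing down, gripper open.
Joint ranges: [-176.69, 176.69], [-43.24, 126.21], [12.49, 139.97], [-82, 262], [0, 151.66], [-163.58, 163.58]. Speed limits (degrees/s): [159.86, 159.86, 180, 180, 180, 180].

INTERFACE

Orientations are given as a 3x3 rotation matrix whose columns are the frame's x, y, z axes.
In Python, from rig import readout, cams, bot gives the robot as it stands.
- The arm moves only by the shell command python3 -m inch 'ROWS'. ROWS is JSON, a list of rows, each a list of 5 numbers: the shift along the world's x, y, z in cm, then the turn about the world's z in degrees, then the finger opening in cm, from 0 to 8.7. In form: [[dx, dy, dz, twist, fingers], ...]. A call has 1 to 10 rows; each row is the pose to reach, as a shift and turn from the pose commanded when the call began; what a row does not reach only later rows make up. A row lasts 1/12 s, in which the tool goes at most 41.7 mm and 7.16 degrees, less where a joint would pass 70% of its speed; a pose out of reach is approached as far as the arm can. A call with a gripper value outside its range is refused whole. The fingers move at their own pace and stop on an object; the grip force is fixed at half the most. Time passes only in rows, so rows that repeat a pose let the fingers close. It gives the time, the measured TCP pose, the force, the opening and the grip force at its end, in the units of the state.
- readout.read_state(): the state, without advancing time (a new reading comes with each control period).
- cams.capture(name): name is "side" or "top"; returns a dict with "image" (480x640x3 uint8, blue, green, red), "intrinsics" (3x3 intrinsics, pixels), "xyz" and "rotation" of the camera in the world. Camera axes: x right, y down, z forward; pixel columns grow to the right and rows downward; lengths in m; the calibration is good to about 2 mm. A picture is of the moment at which its call begins. There is no depth.
- bot.hand_in(): hands the job in; it is judged then, once.
The state is a dict: "time_s": time; "joint_positions": joint angles; "qvel": joint speeds; "tau": joint torques, N m; "position": TCP position; "tcp_rot": TCP orientation; "force": force on the tool from outside, world axes, zero at the start; "moment": the same for the moment, N m; "opening": opening from 0.0 (shut) to 1.0 (fully open); "grasp_force": force on a finger pad.
Only numpy, scipy, OpenCV 4.12 (cv2) and the standard library are available. Lean on these libraries where they do the work, as an engineer would, in place of code of your own. Each camera call takes 0.05 s, during which the arm holds its last target. There are 200 camera calls.

TASK

Take the bamboo trivet out of its rack and hang it by its slot on the hook that already carries the wooden turner, in front of the turner. Use the trivet to slide the turner back along the hook until you feel the pair stop against the rubber stop ring, wherever that has been set, and keep a light push on for a moment; then let the trivet down gently so that it hangs freely on the hook, close up against the turner. Go by feel and keep every push or knock on the hook, the ring and the turner below a kilo (10 N); the turner must stay on the hook, and the bowls, the colander and the display box must stay where they are.

Things in the scene. Friction and masses are not known exactly. Their poses are not given: they have to be found in the camera images.
- trivet: Bamboo trivet, slatted panel 140 wide (its y), 150 tall (z), 10 mm thick (x), about 0.11 kg, standing on its lower edge in the rack's front slot, loose. Origin: centre of that edge. Its top 46 mm is a solid rail with one upright slot through it, 11 mm wide, 26 mm tall, mid width, 114 to 140 mm above the lower edge. Pinch it across its thickness at the top edge, e.g. 45 mm beside the slot.
- trivet_slot (a point): Centre of the trivet's slot: 127 mm above its lower edge, mid width, mid thickness. Axes as the trivet.
- stand: Hook stand, fixed: round wooden foot 150 mm wide, 14 mm high, steel post 14 mm thick, ball on top 274 mm high, one hook. Origin: centre of the foot's underside, under the post. x points from the hook's end to the post, z up. The arm, a level steel rod 8 mm thick, axis 235 mm up, runs along -x to x = -70 mm, then turns straight up. Flange at its root: 30 mm wide, front face at x = -12 mm.
- hook_tip (a point): Top of the hook's upturned end, 251 mm up, 12 mm above the arm's top. The end is upright, 8 mm thick, and spans x = -74 to -66 mm in the stand's frame. To hang the trivet its slot is first passed level over this end, trivet plane across the arm, and then lowered on the arm.
- hook_arm (a point): Point on the arm's axis, 40 mm before the post's axis. On the arm in front of the flange a black rubber stop ring (22 mm wide, 6 mm thick) grips the rod; it was set by hand with its front face anywhere from x = -19 to -41 mm (stand's frame), it is not measured and does not slide. Contact there is stiff: 2 mm too far is too hard a push.
- turner: Flat beech kitchen turner hanging on the hook, 40 g, 165 mm long, origin: centre of its lower edge, z up along it. Handle 26 wide, 9 mm thick, slot 12 x 24 mm whose top edge, 8 mm below the handle's top, rests on the arm; head 62 wide, 5 mm thick. It hangs across the arm (x along the stand's x) anywhere between ring and upturned end and slides along it under less than 1 N.
- turner_slot (a point): Centre of the turner's slot: 145 mm above its lower edge, mid width, mid thickness; 227 mm above the shelf when it hangs.
- rack: Wooden rack, fixed: board 120 (x) x 170 (y) x 12 mm with dowels 8 mm thick rising to 97 mm, 50 mm either side of the middle, in pairs that leave two slots 14 mm wide at x = -30 mm (front, holds the trivet) and x = +30 mm (empty). Origin: centre of the board's underside.
- bowls: Stack of two nested terracotta bowls, 126 mm wide, 72 mm high; origin under its centre. Bystander.
- colander: Steel colander, 180 mm wide (230 over its two wire handles), 88 mm high; origin under its centre. Bystander.
- display_box: Clear plastic box with a snap lid, 182 x 176 mm, 122 mm high, with a dark stone molcajete inside, 2.6 kg; origin under its centre. Bystander.
There are look-alikes about, which are no part of the job. There is more than one size of the turner; the one meant has the size given above.

How it is judged (in metres and radians):
On the way, in this order (a step that is already met when the one before it is completed fails the run):
1. the trivet is lifted clear of the rack (height (world z) of trivet above 0.1 m), for 0.1 s.
2. with its slot on the hook arm behind the upturned end and its face on the turner, the trivet presses the turner, which has stopped against the stand (over 3 N) (x of trivet_slot in the frame of stand between -0.066 and -0.028 m and y of trivet_slot in the frame of stand between -0.005 and 0.005 m and z of trivet_slot in the frame of stand between 0.22 and 0.252 m and contact force between trivet and turner above 3 N and contact force between turner and stand above 3 N and x of trivet_slot in the frame of turner between -0.0115 and -0.007 m and linear speed of turner below 0.01 m/s), for 0.2 s.
At the end, for the whole second after the job is handed in: The trivet hangs at rest and upright (within 7 degrees) on the hook arm behind the upturned end, the top of its slot resting on the arm (within 3 mm), directly in front of the turner with at most 4 mm between them; the turner hangs at rest and upright (within 8 degrees) on the arm behind it (x of trivet_slot in the frame of stand between -0.066 and -0.028 m and y of trivet_slot in the frame of stand between -0.005 and 0.005 m and z of trivet_slot in the frame of stand between 0.222 and 0.2295 m and x of trivet_slot in the frame of turner between -0.0135 and -0.007 m and x of turner_slot in the frame of stand between -0.058 and -0.02 m and y of turner_slot in the frame of stand between -0.006 and 0.006 m and z of turner_slot in the frame of stand between 0.222 and 0.232 m and angle between trivet's own z axis and vertical below 0.12 rad and angle between turner's own z axis and vertical below 0.15 rad and linear speed of each of trivet, turner below 0.02 m/s); the robot touches nothing.
It fails at once if the hook stand or its ring is pushed with more than 10 N (contact force between any of trivet, turner, the arm, the fingers and stand above 10 N).
It fails at once if the turner is pushed with more than 10 N (contact force between any of trivet, the fingers, the arm and turner above 10 N).
It fails at once if the turner comes off the hook or is lifted or tipped (over 20 degrees) (z of turner_slot in the frame of stand below 0.215 m or z of turner_slot in the frame of stand above 0.243 m or angle between turner's own z axis and vertical above 0.35 rad).
It fails at once if the bowls, the colander or the display box is moved by more than 15 mm (distance of any of bowls, colander, display_box from where it was at the start of the episode above 0.015 m).
It also fails if it takes over 61 s, if anything falls off the work surface, if the arm or the gripper's body presses on something with over 40 N, if the wrist force passes 120 N, or if a joint passes its speed limit or range.

## Working session

There is one attempt and no reset: what is moved stays moved. The work goes in short steps, Python scripts to look and compute and a shell command to move; the robot and the scene stay as the last step left them, time stands still between calls to the robot, and variables do not carry over. Pictures are saved under pics/ and viewed, at most 10 in all, crops included, and the job is handed in when it is done.

```bash
ls; mkdir -p pics; python3 - <<'E'
from rig import readout,cams
import cv2
s=readout.read_state();print({k:s[k] for k in('time_s','position','tcp_rot','force','opening')})
for n in('side','top'):
    c=cams.capture(n);cv2.imwrite(f'pics/{n}0.png',c['image']);print(n,c['intrinsics'],c['xyz'],c['rotation'])
E
```

```text
pics
{'time_s': 0.0, 'position': array([ 0.25457261, -0.5699923 ,  0.22158117]), 'tcp_rot': array([[ 9.13168282e-01,  4.07582383e-01, -5.38776013e-04],
       [ 4.07582587e-01, -9.13166000e-01,  2.07146193e-03],
       [ 3.52299452e-04, -2.11118905e-03, -9.99997709e-01]]), 'force': array([-0.42947001, -0.17919341,  0.23966607]), 'opening': 0.9976804643351374}
side [[618.14801956   0.         312.66409883]
 [  0.         618.14801956 235.91402681]
 [  0.           0.           1.        ]] [1.22866009 1.024959   1.12342942] [[-0.78711248  0.40829399 -0.46233101]
 [ 0.61642698  0.49430868 -0.61292471]
 [-0.02171925 -0.767434   -0.64075997]]
top [[595.81572756   0.         324.0588402 ]
 [  0.         595.81572756 237.59223413]
 [  0.           0.           1.        ]] [0.27145566 0.07919179 1.4261615 ] [[-0.01325198 -0.9795279   0.20087179]
 [-0.99989439  0.01418033  0.00318337]
 [-0.00596663 -0.20080839 -0.97961237]]
```

View pics/side0.png

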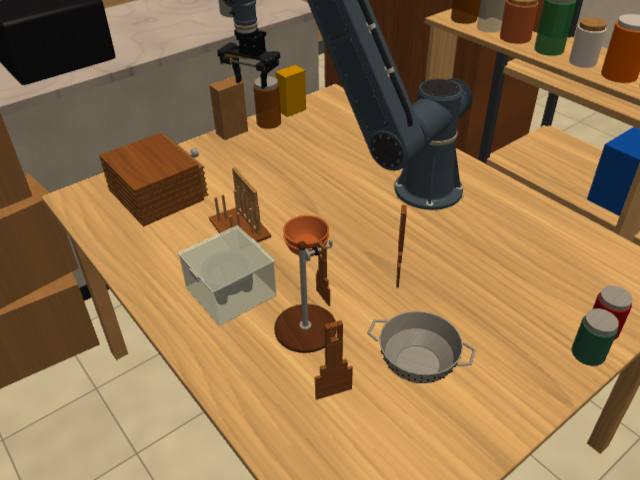

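View pics/top0.png

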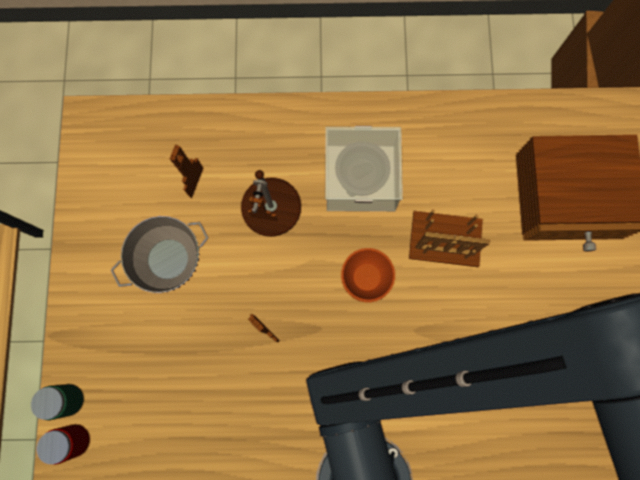

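The only turner hanging on a hook is at side (323,275) / top (262,200). The standing ones, at side (335,365) and (402,250), are look-alikes. The trivet is in the rack at side (246,203) / top (453,241). Next I'll view an enlarged crop.

```bash
python3 - <<'E'
import cv2,numpy as np
s=cv2.imread('pics/side0.png');t=cv2.imread('pics/top0.png')
def cr(im,x,y,w,h,k):
    o=cv2.resize(im[y:y+h,x:x+w],None,fx=k,fy=k,interpolation=cv2.INTER_CUBIC)
    for i in range(0,w,10): cv2.putText(o,str(x+i),(i*k,8),0,.3,(255,255,255),1) ; cv2.line(o,(i*k,8),(i*k,12),(255,255,255),1)
    for i in range(10,h,10): cv2.putText(o,str(y+i),(0,i*k+3),0,.3,(255,255,255),1)
    return o
a=np.hstack([cr(s,200,165,80,85,5),cr(s,265,230,80,85,5)])[:300*2]
b=np.hstack([cr(t,405,205,100,43,4),cr(t,235,160,100,43,4)])
cv2.imwrite('pics/c1.png',a)
cv2.imwrite('pics/c2.png',np.hstack([cr(t,405,205,90,70,4),cr(t,235,160,70,80,5)[:280]]))
E
```

```text
(no output)
```

View pics/c1.png

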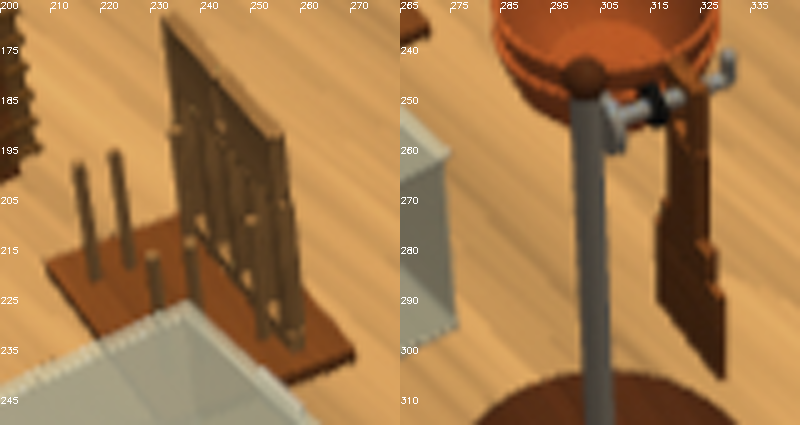

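View pics/c2.png

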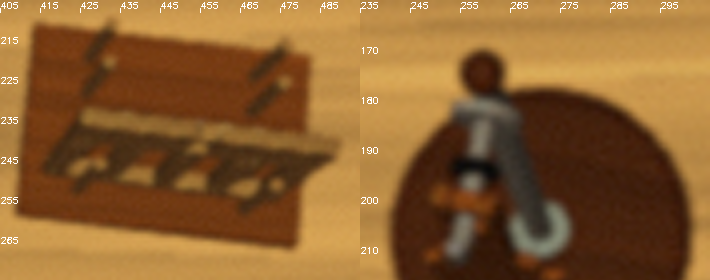

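```bash
cat > tri.py <<'E'
import numpy as np,cv2
K={'side':(618.148,312.664,235.914,[1.22866009,1.024959,1.12342942],[[-0.78711248,0.40829399,-0.46233101],[0.61642698,0.49430868,-0.61292471],[-0.02171925,-0.767434,-0.64075997]]),
'top':(595.8157,324.0588,237.5922,[0.27145566,0.07919179,1.4261615],[[-0.01325198,-0.9795279,0.20087179],[-0.99989439,0.01418033,0.00318337],[-0.00596663,-0.20080839,-0.97961237]])}
def ray(n,p):
    f,cx,cy,o,R=K[n];d=np.array(R)@[(p[0]-cx)/f,(p[1]-cy)/f,1];return np.array(o),d/np.linalg.norm(d)
def tri(s,t):
    A=0;b=0;L=[ray('side',s),ray('top',t)]
    for o,d in L:
        P=np.eye(3)-np.outer(d,d);A=A+P;b=b+P@o
    x=np.linalg.solve(A,b);return x,[np.linalg.norm((np.eye(3)-np.outer(d,d))@(x-o)) for o,d in L][0]
def atz(n,p,z):
    o,d=ray(n,p);return o+d*(z-o[2])/d[2]
def proj(n,X):
    f,cx,cy,o,R=K[n];c=np.array(R).T@(np.array(X)-o);return f*c[:2]/c[2]+[cx,cy]
E
python3 - <<'E'
from tri import *
np.set_printoptions(precision=4,suppress=True)
for n,s,t in[('triv -y',(233.5,168.3),(490,241.8)),('triv +y',(255.5,191.8),(425.5,234.2)),('ball',(302,245.4),(259.4,174.4)),('tip',(330.6,241),(254,210.4)),('flange',(307.5,254.5),(259.4,182)),('ring',(315.5,251),(258,194))]:
    print(n,*tri(s,t))
for n,p,z in[('side',(233.5,168.3),.162),('side',(255.5,191.8),.162),('top',(490,241.8),.162),('top',(425.5,234.2),.162),('side',(302,245.4),.265),('top',(259.4,174.4),.265),('side',(330.6,241),.251),('top',(254,210.4),.251),('side',(305,326),.014),('top',(271,206.5),.014)]: print(n,p,atz(n,p,z))
E
```

```text
triv -y [ 0.5183 -0.2775  0.1553] 0.0010494730813807099
triv +y [ 0.5367 -0.138   0.1593] 0.0014246620154473235
ball [0.6441 0.2125 0.2626] 0.0007967694914933737
tip [0.5738 0.2244 0.2446] 0.0016812393781234951
flange [0.6353 0.2166 0.2348] 0.000749443910563209
ring [0.6118 0.2182 0.2323] 0.0014084652545409406
side (233.5, 168.3) [ 0.5238 -0.2695  0.162 ]
side (255.5, 191.8) [ 0.5394 -0.136   0.162 ]
top (490, 241.8) [ 0.5162 -0.2748  0.162 ]
top (425.5, 234.2) [ 0.535  -0.1365  0.162 ]
side (302, 245.4) [0.6462 0.2142 0.265 ]
top (259.4, 174.4) [0.6427 0.2128 0.265 ]
side (330.6, 241) [0.5797 0.2289 0.251 ]
top (254, 210.4) [0.5709 0.2247 0.251 ]
side (305, 326) [0.649  0.2161 0.014 ]
top (271, 206.5) [0.6406 0.2126 0.014 ]
```

The hook stand is at about (0.644, 0.213), with the tip at about (0.573, 0.225). That puts the hook yaw near -9°, and the trivet's yaw near -7.5°. The trivet's top centre is about (0.528, -0.205). I'll go above the grasp point on the +y side, then take a closer look.

```bash
python3 -m inch '[[2,3,4,7,8],[4,6,4,14,8],[6,9,4,21,8],[9,12,4,28,8],[11,15,4,35,7],[13,18,4,42,6],[15,21,4,49,6],[17,24,4,55,5],[19,27,4,58.5,5],[21,30,4,58.5,5]]' | tail -8; python3 -m inch '[[2,3,0,0,5],[4,6,0,0,5],[6,9,0,0,5],[6.9,11,0,0,5],[6.9,11,0,0,5],[6.9,11,-2,0,5],[6.9,11,-2,0,5],[6.9,11,-2,0,5]]'; python3 - <<'E'
from rig import readout,cams
import cv2,numpy as np
s=readout.read_state();print(s['position'],s['tcp_rot'],s['opening'],s['force'])
o=[]
for n,(x,y) in(('side',(195,110)),('top',(380,150))):
    c=cams.capture(n)['image'];cv2.imwrite(f'pics/{n}1.png',c);o.append(cv2.resize(c[y:y+150,x:x+100],None,fx=4,fy=4,interpolation=cv2.INTER_CUBIC))
cv2.imwrite('pics/c3.png',np.hstack(o))
E
```

```text
time_s: 0.93
position: [0.4652, -0.2688, 0.2622]
tcp_rot: [[0.128, 0.992, -0.001], [0.992, -0.128, 0.001], [0.001, -0.001, -1.0]]
force: [-0.3, -0.6, -0.1]
opening: 0.602
grasp_force: 0.0
time_s: 1.6
position: [0.5325, -0.1607, 0.2415]
tcp_rot: [[0.13, 0.992, -0.003], [0.992, -0.13, 0.001], [0.001, -0.004, -1.0]]
force: [-0.2, -0.2, -0.1]
opening: 0.575
grasp_force: 0.0
[ 0.5325093 -0.1606935  0.2415142] [[ 1.29950799e-01  9.91514773e-01 -3.35344979e-03]
 [ 9.91519999e-01 -1.29946795e-01  1.38618517e-03]
 [ 9.38653021e-04 -3.50514841e-03 -9.99993416e-01]] 0.5745488062347872 [-0.23431056 -0.24924098 -0.09114904]
```

View pics/c3.png

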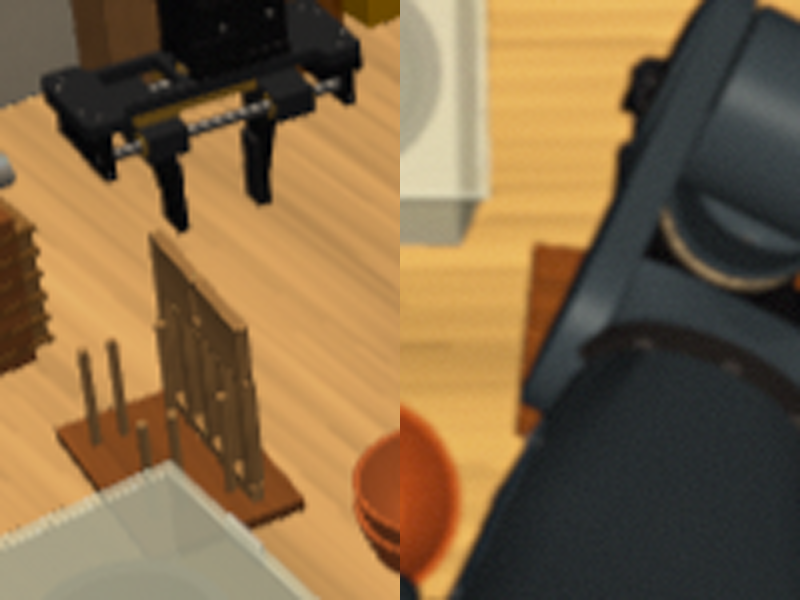

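The crop shows the side view clear, with fingertips at side (239.5,167) and (260,161). In the top view the arm hides everything. So the side camera has to work at the hook, and I'll grip on the -y side to keep it unobstructed.

```bash
python3 - <<'E'
from tri import *
c=np.array([.5325,-.1607,.2415]);y=np.array([.9915,-.13,0]);x=np.array([.13,.9915,0])
for sg in(1,-1):
  for w in(-1,1): print(sg,w,proj('side',c+sg*y*.025+x*w*.0095), proj('side',c+sg*y*.035+x*w*.0095))
E
python3 -m inch '[[-0.5,-3,0,0,5],[-0.8,-6,0,0,5],[-1,-8.9,0,0,5],[-1,-8.9,0,0,5],[-1,-8.9,-2,0,5],[-1,-8.9,-4,0,5],[-1,-8.9,-5,0,5],[-1,-8.9,-5,0,5]]'
python3 - <<'E'
from rig import cams
import cv2
c=cams.capture('side')['image'];cv2.imwrite('pics/side2.png',c)
cv2.imwrite('pics/c4.png',cv2.resize(c[110:210,200:300],None,fx=6,fy=6,interpolation=cv2.INTER_CUBIC))
E
```

```text
1 -1 [239.69819631 162.93519314] [236.21552282 164.07337678]
1 1 [242.85907369 166.34824821] [239.35618848 167.50360026]
-1 -1 [256.86873463 157.32363469] [260.25506476 156.21693732]
-1 1 [260.1273446  160.65267698] [263.5325731  159.52953492]
time_s: 2.37
position: [0.5222, -0.249, 0.1907]
tcp_rot: [[0.13, 0.991, -0.004], [0.991, -0.13, 0.003], [0.002, -0.004, -1.0]]
force: [-0.6, -0.0, 0.2]
opening: 0.576
grasp_force: 0.0
```

View pics/c4.png

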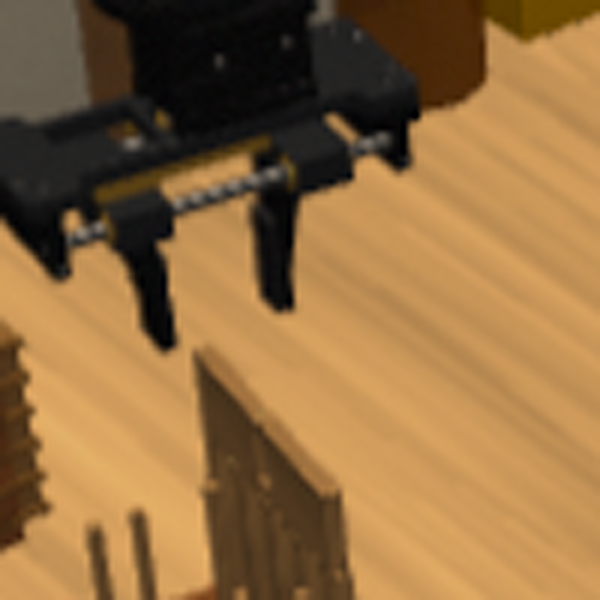

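The fingers straddle the plane of the trivet's top edge at crop (200,350). I'll go down and grip.

```bash
python3 -m inch '[[0,0,-2,0,5],[0,0,-4,0,5],[0,0,-5.6,0,5],[0,0,-5.6,0,5],[0,0,-5.6,0,3]]'; python3 -m inch '[[0,0,0,0,2.2],[0,0,0,0,1.6],[0,0,0,0,1.3],[0,0,0,0,1.1]]';  python3 -m inch '[[0,0,0,0,0.7],[0,0,0,0,0.5],[0,0,0,0,0.3],[0,0,0,0,0.3],[0,0,0,0,0]]'
```

```text
time_s: 2.83
position: [0.5241, -0.2498, 0.1372]
tcp_rot: [[0.129, 0.992, 0.0], [0.992, -0.129, -0.0], [-0.0, 0.0, -1.0]]
force: [-1.1, 0.3, 0.6]
opening: 0.547
grasp_force: 0.0
time_s: 3.17
position: [0.5243, -0.25, 0.1376]
tcp_rot: [[0.13, 0.992, 0.002], [0.992, -0.13, -0.001], [-0.001, 0.002, -1.0]]
force: [0.1, 0.2, -0.2]
opening: 0.284
grasp_force: 0.0
time_s: 3.58
position: [0.5239, -0.2498, 0.1368]
tcp_rot: [[0.13, 0.992, 0.0], [0.992, -0.13, -0.0], [-0.0, 0.0, -1.0]]
force: [1.4, 0.3, 2.5]
opening: 0.113
grasp_force: 29.9
```

```bash
python3 -m inch '[[0,0,1,0,0],[0,0,3,0,0],[0,0,6,0,0],[0,0,9,0,0],[0,0,12,0,0],[0,0,15,0,0],[0,0,15,0,0]]' ; python3 -m inch '[[0,2,0,0,0],[0,5,0,0,0],[0,8.5,0,0,0],[0,12,0,-0.5,0],[0,15.5,0,-1,0],[0,19,0,-1.5,0],[0,22.5,0,-2,0],[0,26,0,-2,0],[0,29,0,-2,0],[0,32,0,-2,0]]'; python3 -m inch '[[0,3,0,0,0],[0,6,0,0,0],[0,8.5,0,0,0],[0,10.5,0,0,0],[0,11.7,0,0,0],[0,11.7,-2,0,0],[0,11.7,-3.5,0,0],[0,11.7,-4.8,0,0],[0,11.7,-4.8,0,0],[0,11.7,-4.8,0,0]]';python3 - <<'E'
from rig import cams,readout
import cv2
print(readout.read_state()['position'])
c=cams.capture('side')['image'];cv2.imwrite('pics/side3.png',c)
t=cams.capture('top')['image'];cv2.imwrite('pics/top3.png',t)
cv2.imwrite('pics/c5.png',cv2.resize(c[200:300,270:403],None,fx=6,fy=6,interpolation=cv2.INTER_CUBIC))
E
```

```text
time_s: 4.17
position: [0.5268, -0.2518, 0.2938]
tcp_rot: [[0.129, 0.992, 0.011], [0.992, -0.129, -0.008], [-0.007, 0.012, -1.0]]
force: [0.8, -0.5, -0.1]
opening: 0.113
grasp_force: 29.9
time_s: 5.0
position: [0.5228, 0.0721, 0.2863]
tcp_rot: [[0.164, 0.987, -0.001], [0.987, -0.164, -0.0], [-0.0, -0.001, -1.0]]
force: [-0.0, 0.7, -1.0]
opening: 0.113
grasp_force: 29.9
time_s: 5.83
position: [0.5232, 0.1868, 0.2379]
tcp_rot: [[0.164, 0.986, -0.002], [0.986, -0.165, -0.001], [-0.001, -0.002, -1.0]]
force: [-0.0, 0.5, -0.2]
opening: 0.112
grasp_force: 29.9
[0.52315025 0.18680363 0.2378544 ]
```

View pics/c5.png

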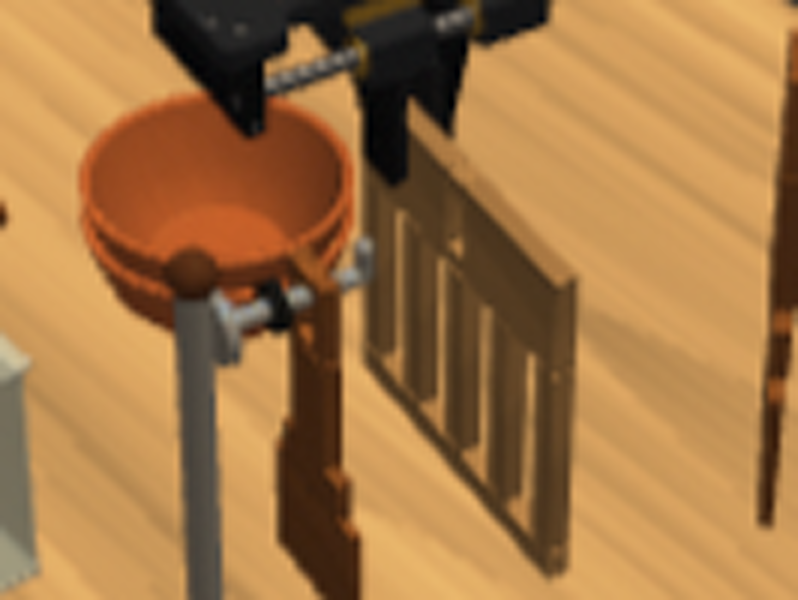

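The side view shows the trivet in front of the hook, with the slot see-through at crop (455,230), the tip at (365,243) and the turner at (315,290). I'll fit the trivet in the grip and the stand in this same image.

```bash
python3 - <<'E'
from tri import *
from scipy.optimize import least_squares
np.set_printoptions(precision=4,suppress=True)
T=np.array([.52315,.1868,.23785]);ps=np.deg2rad(-9.45)
def R(a):return np.array([[np.cos(a),-np.sin(a),0],[np.sin(a),np.cos(a),0],[0,0,1]])
cc=lambda u,v:np.array([u/6+270,v/6+200])
M=[((.005,.07,.023),cc(556,290)),((.005,.07,-.127),cc(546,577)),((.005,-.07,-.127),cc(366,362)),((-.005,.07,.023),cc(577,276)),((.005,0,.0),cc(455,229))]
def res(p,full=False):
    o=T+R(ps)@[p[0],p[1],p[2]]
    return np.concatenate([proj('side',o+R(ps)@np.array(m))-q for m,q in M[:4]])
f=least_squares(res,[0,.045,.002]);print('slot rel tcp',f.x,'\n',f.fun.reshape(-1,2))
f2=least_squares(lambda q:res([0,*q]),[.045,.002]);print('x=0:',f2.x,f2.fun.reshape(-1,2))
o=T+R(ps)@[0,*f2.x];print('pred slot px crop',(proj('side',o+R(ps)@[.005,0,0])-[270,200])*6)
# stand: fit x,y,yaw with fixed heights
S=[((0,0,.263),cc(190,270)),((-.070,0,.251),cc(366,241)),((-.012,0,.235),cc(231,330)),((-.070,0,.235),cc(360,278))]
def rs(p): return np.concatenate([proj('side',np.array([p[0],p[1],0])+R(p[2])@np.array(m))-q for m,q in S])
g=least_squares(rs,[.644,.213,-.16]);print('stand',g.x,np.rad2deg(g.x[2]),'\n',g.fun.reshape(-1,2))
# with top picture points
def rt(p):
    P=[((0,0,.263),(259.4,174.4)),((-.070,0,.251),(254,210.4)),((0,0,.014),(271,206.5))]
    return np.concatenate([rs(p)]+[proj('top',np.array([p[0],p[1],0])+R(p[2])@np.array(m))-q for m,q in P])
g=least_squares(rt,[.644,.213,-.16]);print('both',g.x,np.rad2deg(g.x[2]),'\n',g.fun.reshape(-1,2))
E
```

```text
slot rel tcp [-0.0165  0.0166 -0.0285] 
 [[-0.0339 -0.6645]
 [-0.2877 -0.2724]
 [-0.0257  0.8485]
 [ 0.3259  0.1759]]
x=0: [ 0.0419 -0.0011] [[ 0.0881 -1.0714]
 [-0.2293  0.734 ]
 [-0.7713  0.857 ]
 [ 0.5662 -0.2758]]
pred slot px crop [454.0416 223.4928]
stand [ 0.6464  0.2142 -0.1912] -10.956366332704008 
 [[ 0.317   1.1448]
 [-0.0994  0.1155]
 [-1.132  -0.8063]
 [ 0.9211 -0.4991]]
both [ 0.6437  0.213  -0.1802] -10.322689861746282 
 [[ 0.9721  0.3455]
 [ 0.3281 -0.8569]
 [-0.5234 -1.6397]
 [ 1.3453 -1.4744]
 [ 0.013  -0.1633]
 [-0.3746 -1.8533]
 [-0.1691 -1.2429]]
```

```bash
python3 -m inch '[[0.6,0,0.15,-1,0],[1.4,0.1,0.15,-1,0],[2.2,0.1,0.15,-1,0],[2.8,0.1,0.15,-1,0],[3.05,0.1,0.15,-1,0],[3.05,0.1,0.15,-1,0],[3.05,0.1,0.15,-1,0],[3.05,0.1,0.15,-1,0]]';python3 - <<'E'
from rig import cams,readout
import cv2
s=readout.read_state();print(s['position'],s['force'],s['moment'])
c=cams.capture('side')['image'];cv2.imwrite('pics/side4.png',c)
cv2.imwrite('pics/c6.png',cv2.resize(c[215:285,285:375],None,fx=8.5,fy=8.5,interpolation=cv2.INTER_CUBIC))
E
```

```text
time_s: 6.6
position: [0.5538, 0.1883, 0.2398]
tcp_rot: [[0.181, 0.983, -0.001], [0.983, -0.181, -0.0], [-0.0, -0.001, -1.0]]
force: [1.1, -0.5, -1.3]
opening: 0.112
grasp_force: 29.9
[0.55381278 0.18829591 0.23982564] [ 1.08504615 -0.5165333  -1.30376581] [-0.03836446 -0.05984419  0.00668105]
```

View pics/c6.png

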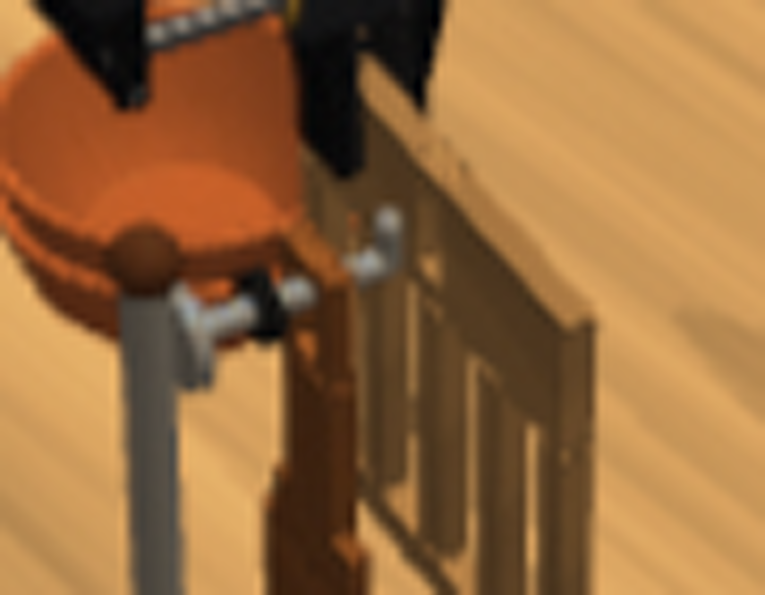

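```bash
python3 - <<'E'
from tri import *
np.set_printoptions(precision=2,suppress=True,linewidth=160)
g=cv2.imread('pics/side4.png')[:,:,1].astype(int)
print('cols',np.arange(326,344))
for v in range(233,253): print(v,g[v,326:344])
def R(a):return np.array([[np.cos(a),-np.sin(a),0],[np.sin(a),np.cos(a),0],[0,0,1]])
T=np.array([.5538,.1883,.2398]);ps=np.deg2rad(-10.43)
for oy,oz in((.042,0),(.045,.002)):
    o=T+R(ps)@[0,oy,oz]
    for n,m in(('TRn',(.005,.07,.023)),('TRf',(-.005,.07,.023)),('BRn',(.005,.07,-.127)),('top mid n',(.005,0,.023))): print(n,proj('side',o+R(ps)@np.array(m)))
    for x in(.005,-.005): print('slot corners',x,[proj('side',o+R(ps)@np.array([x,y,z])).round(1) for y in(-.0055,.0055) for z in(-.013,.013)])
E
```

```text
cols [326 327 328 329 330 331 332 333 334 335 336 337 338 339 340 341 342 343]
233 [ 14  25  52  55  54  55  52  79 112 123 134 129 131 136 148 151 150 150]
234 [ 14  26  51  55  54  54  54  54  87 123 128 128 128 111 138 149 150 150]
235 [ 28  46  56  56  54  53  54  55  52  88 125 121 134 111 126 149 151 150]
236 [ 50  59  59  58  54  54  54  54  60  54  92 114 126 119 120 139 151 151]
237 [ 58  59  59  57  56  54  54  55  58  57  56  85 117 118 117 123 139 152]
238 [ 59  59  59  60  58  56  54  54  63  62  58  55  90 117 118 118 123 144]
239 [ 62  59  59  73  98  84  59  55  68  68  61  52  57  95 115 118 117 128]
240 [ 75  61  55  99 134 127  73  55  68  69  61  55  52  62 105 117 118 119]
241 [ 70  63  56  94 125 124  75  56  68  71  63  54  54  53  72 112 118 118]
242 [ 75  64  63  73  87  94  68  57  71  73  63  56  53  53  49  80 114 119]
243 [ 87  65  62  65  68  78  67  59  72  73  66  57  55  54  53  49  81 114]
244 [ 91  86 116  88  72  78  66  58  72  71  74  61  55  54  54  52  51  83]
245 [126 135 156 131  88  79  67  59  87 106  92  66  58  54  53  54  53  54]
246 [12
[... 440 characters left out ...]
7]
252 [ 69  78  62  57  68  72  72 109  72  55  74  63  59  59  59  59  60  58]
TRn [351.56 252.9 ]
TRf [355.67 251.37]
BRn [350.32 302.78]
top mid n [335.26 234.28]
slot corners 0.005 [array([334. , 245.4]), array([334. , 236.4]), array([336.5, 248.2]), array([336.5, 239.2])]
slot corners -0.005 [array([337.9, 243.9]), array([338., 235.]), array([340.4, 246.8]), array([340.5, 237.8])]
TRn [352.3  253.01]
TRf [356.42 251.48]
BRn [351.01 303.01]
top mid n [335.94 234.35]
slot corners 0.005 [array([334.7, 245.5]), array([334.7, 236.5]), array([337.1, 248.3]), array([337.2, 239.3])]
slot corners -0.005 [array([338.6, 244. ]), array([338.7, 235. ]), array([341.1, 246.9]), array([341.2, 237.9])]
```

```bash
python3 -m inch '[[-0.04,-0.23,0,0,0],[-0.04,-0.23,0,0,0],[0.1,-0.25,0,0,0],[0.2,-0.27,0,0,0],[0.35,-0.3,0,0,0],[0.35,-0.3,0,0,0],[0.35,-0.3,0,0,0],[0.35,-0.3,0,0,0]]';python3 - <<'E'
from rig import cams,readout
import cv2,numpy as np
np.set_printoptions(precision=2,suppress=True,linewidth=160)
s=readout.read_state();print(s['position']*1000,s['force'],s['moment'])
c=np.mean([cams.capture('side')['image'].astype(float) for _ in range(3)],0).astype('uint8');cv2.imwrite('pics/side5.png',c)
cv2.imwrite('pics/c7.png',cv2.resize(c[222:262,315:365],None,fx=15,fy=15,interpolation=cv2.INTER_CUBIC))
g=c[:,:,1]
print('cols',np.arange(324,342))
for v in range(235,253): print(v,g[v,324:342])
E
```

```text
time_s: 7.32
position: [0.5577, 0.1853, 0.24]
tcp_rot: [[0.181, 0.983, -0.0], [0.983, -0.181, 0.0], [-0.0, -0.0, -1.0]]
force: [0.0, 0.4, -0.4]
opening: 0.113
grasp_force: 29.9
[557.74 185.31 240.02] [ 0.03  0.35 -0.43] [-0.11 -0.11  0.02]
cols [324 325 326 327 328 329 330 331 332 333 334 335 336 337 338 339 340 341]
235 [ 44  53  57  56  54  54  54  56  55  91 107 110 122 121 142 157 156 153]
236 [ 57  59  58  56  54  53  54  57  55  56  77 107 115 117 123 146 159 157]
237 [ 58  59  60  58  55  55  54  58  58  56  63  94 114 116 117 126 147 159]
238 [ 58  59  59  59  57  55  54  57  63  59  59  63 103 115 117 118 127 144]
239 [ 59  58  59  58  59  71  96  84  70  66  60  53  71 111 117 118 119 125]
240 [ 63  57  58  58  55  97 134 126  81  69  61  54  49  78 113 117 118 119]
241 [ 69  64  59  58  55  93 125 125  80  71  61  54  52  49  80 114 118 119]
242 [ 73  64  74  62  58  72  86  93  76  72  63  55  54  53  50  83 116 119]
243 [ 75  62  65  79  63  65  68  78  75  72  65  56  54  53  52  53  88 118]
244 [ 67  59  59  91 117  87  71  78  75  73  66  58  55  53  53  52  56  92]
245 [ 65  94 118 133 155 131  87  80  91 106  79  62  56  54  54  52  52  59]
246 [ 75  94 121 137 140 126  92  74  89 122  87  63  58  56  54  53  52  53]
247 [ 79  76  82 104  96  86  71  62  67 106  83  63  60  58  55  54  53  53]
248 [59 57 53 71 71 69 65 76 60 70 68 60 59 59 57 54 54 53]
249 [39 41 46 59 69 71 73 83 81 57 59 60 59 60 59 56 55 54]
250 [41 42 46 59 69 71 73 84 72 79 64 59 59 60 60 58 56 54]
251 [41 42 46 59 69 71 73 85 59 71 88 65 58 59 59 59 58 55]
252 [41 41 45 58 69 71 72 84 64 57 81 63 59 59 59 59 59 57]
```

View pics/c7.png

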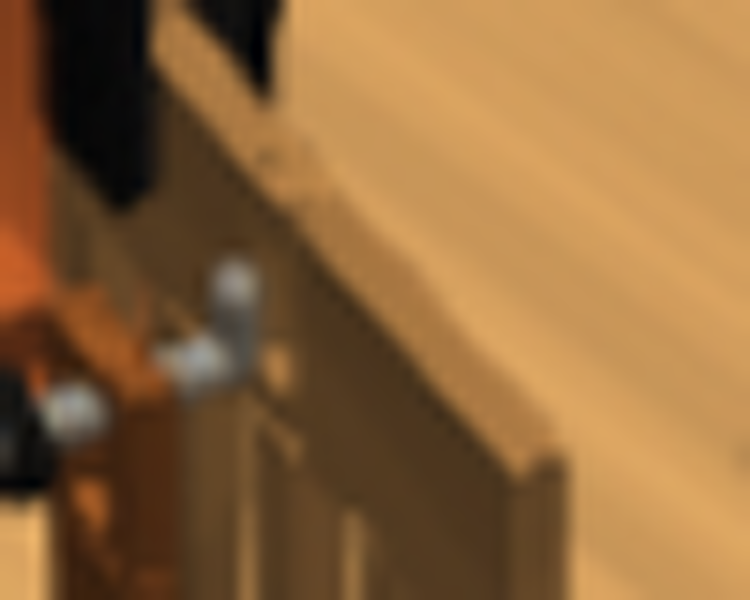

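The crop shows the tip at crop (235,275) just in front of the slot (floor at (278,365)). I need about 1.8 mm more toward -y, then I'll advance by feel.

```bash
python3 -m inch '[[-0.03,-0.18,0,0,0],[-0.03,-0.18,0,0,0],[0.02,-0.19,0,0,0],[0.07,-0.2,0,0,0],[0.12,-0.21,0,0,0],[0.12,-0.21,0,0,0],[0.12,-0.21,0,0,0]]'; python3 -m inch '[[0.05,-0.01,0,0,0],[0.05,-0.01,0,0,0],[0.05,-0.01,0,0,0]]'; python3 -c "
from rig import readout as r;s=r.read_state();print(s['position']*1000,s['force'],s['moment'])"
```

```text
time_s: 8.05
position: [0.559, 0.1832, 0.24]
tcp_rot: [[0.181, 0.983, 0.0], [0.983, -0.181, 0.0], [0.0, 0.0, -1.0]]
force: [-1.0, 0.1, -0.9]
opening: 0.112
grasp_force: 29.9
time_s: 8.3
position: [0.5595, 0.1831, 0.24]
tcp_rot: [[0.181, 0.983, -0.0], [0.983, -0.181, 0.0], [0.0, -0.0, -1.0]]
force: [0.2, -1.0, -1.0]
opening: 0.111
grasp_force: 29.9
[559.48012139 183.09677211 240.04010734] [ 0.20156123 -0.97216924 -0.97934828] [-0.04252247 -0.05314916  0.0167911 ]
```

```bash
cat > chk.py <<'E'
import sys,numpy as np
from rig import readout
s=readout.read_state();p,f,m=s['position']*1000,s['force'],s['moment']
ex,ey=np.array([.983,-.182,0]),np.array([.182,.983,0])
print(s['time_s'].__round__(2),p.round(2),'f_ex %.1f f_ey %.1f fz %.1f'%(f@ex,f@ey,f[2]),'m',m.round(2),flush=True)
sys.exit(bool(abs(f@ex)>float(sys.argv[1]) or abs(f@ey)>float(sys.argv[1]) or abs(f[2])>float(sys.argv[1])+.5))
E
I='python3 -m inch'; Q='>/dev/null'
C="python3 chk.py 2.3"
python3 -m inch '[[0.05,-0.01,0,0,0],[0.05,-0.01,0,0,0]]'>/dev/null && $C && python3 -m inch '[[0.05,-0.01,0,0,0],[0.05,-0.01,0,0,0]]'>/dev/null && $C && python3 -m inch '[[0.05,-0.01,0,0,0],[0.05,-0.01,0,0,0]]'>/dev/null && $C && python3 -m inch '[[0.05,-0.01,0,0,0],[0.05,-0.01,0,0,0]]'>/dev/null && $C && python3 -m inch '[[0.05,-0.01,0,0,0],[0.05,-0.01,0,0,0]]'>/dev/null && $C && python3 -m inch '[[0.05,-0.01,0,0,0],[0.05,-0.01,0,0,0]]'>/dev/null && $C
```

```text
8.47 [560.06 182.99 240.05] f_ex 0.2 f_ey -0.5 fz -0.9 m [ 0.   -0.05  0.02]
8.63 [560.56 182.9  240.05] f_ex 0.1 f_ey -1.2 fz -0.7 m [-0.05 -0.08 -0.02]
8.8 [561.07 182.8  240.04] f_ex -0.6 f_ey -0.1 fz -0.5 m [-0.03 -0.11  0.03]
8.97 [561.59 182.67 240.08] f_ex 0.3 f_ey 1.0 fz -1.9 m [-0.05 -0.04 -0.01]
9.13 [562.06 182.58 240.06] f_ex 0.0 f_ey -0.1 fz -0.1 m [-0.06 -0.02 -0.03]
9.3 [562.57 182.49 240.06] f_ex -0.1 f_ey -0.5 fz -1.2 m [-0.05  0.   -0.04]
```

```bash
C="python3 chk.py 2.3"
python3 -m inch '[[0.06,-0.01,0,0,0],[0.06,-0.01,0,0,0]]'>/dev/null && $C && python3 -m inch '[[0.06,-0.01,0,0,0],[0.06,-0.01,0,0,0]]'>/dev/null && $C && python3 -m inch '[[0.06,-0.01,0,0,0],[0.06,-0.01,0,0,0]]'>/dev/null && $C && python3 -m inch '[[0.06,-0.01,0,0,0],[0.06,-0.01,0,0,0]]'>/dev/null && $C && python3 -m inch '[[0.06,-0.01,0,0,0],[0.06,-0.01,0,0,0]]'>/dev/null && $C 
python3 - <<'E'
from rig import cams,readout
import cv2,numpy as np
np.set_printoptions(precision=2,suppress=True,linewidth=160)
c=cams.capture('side')['image'];cv2.imwrite('pics/side6.png',c)
g=c[:,:,1]
print('cols',np.arange(322,342))
for v in range(235,253): print(v,g[v,322:342])
E
```

```text
9.47 [563.18 182.37 240.06] f_ex -0.3 f_ey 0.3 fz -1.3 m [-0.05 -0.07  0.01]
9.63 [563.78 182.26 240.04] f_ex 0.1 f_ey 0.1 fz -1.0 m [-0.06 -0.1   0.02]
9.8 [564.38 182.17 240.05] f_ex -0.8 f_ey -1.2 fz -0.3 m [-0.05 -0.11  0.04]
9.97 [564.97 182.09 240.06] f_ex 1.6 f_ey -0.6 fz -1.4 m [-0.03 -0.11  0.03]
10.13 [565.59 181.98 240.05] f_ex 0.2 f_ey 0.5 fz -0.7 m [-0.05 -0.1  -0.01]
cols [322 323 324 325 326 327 328 329 330 331 332 333 334 335 336 337 338 339 340 341]
235 [ 55  56  55  54  54  53  70 109 126 129 116 124 146 161 163 163 161 160 157 153]
236 [ 58  56  55  54  54  54  56  75 116 132 116 113 126 141 161 164 163 161 161 157]
237 [ 59  57  56  55  54  54  59  53  80 122 118 116 117 124 149 162 164 163 162 161]
238 [ 58  59  56  56  55  54  65  59  54  81 113 116 117 120 131 157 163 165 163 162]
239 [ 59  58  58  57  55  54  67  77  61  51  84 116 117 117 121 140 159 163 164 163]
240 [ 59  59  59  58  56  55  62 101  78  55  54  89 116 117 118 123 145 159 163 165]
241 [ 61  59  58  59  57  55  63  94  79  56  53  58  93 115 119 118 127 146 158 162]
242 [ 64  60  59  59  59  5
[... 218 characters left out ...]
119 121 128]
245 [ 86  88  70  96 119 134 155 131  85  62  57  54  54  52  50  82 115 119 120 124]
246 [ 76  83  76  95 121 137 141 127  86  64  58  55  54  54  52  50  84 117 120 121]
247 [ 55  77  79  77  82 104  96 100  89  66  60  57  54  54  53  53  54  90 119 121]
248 [ 44  61  60  58  56  73  64  72  92  67  60  59  57  56  54  54  52  58  94 120]
249 [ 50  39  40  42  49  95  75  56  75  63  59  59  59  56  54  54  54  53  63 102]
250 [ 45  38  41  42  49 114  81  59  60  59  59  60  60  58  55  54  54  54  53  65]
251 [ 34  37  40  42  50 115  76  61  60  59  60  60  59  60  57  54  54  54  54  50]
252 [ 35  38  41  42  49 114  73  60  65  59  59  59  60  59  59  56  55  54  54  54]
```

The tip is now inside the slot: its right part (col 330) is hidden by the slot's edge, and there's no contact force. I'll carry on along the arm with checks.

```bash
C="python3 chk.py 2.6"
python3 -m inch '[[0.06,-0.01,0,0,0],[0.12,-0.02,0,0,0],[0.2,-0.04,0,0,0],[0.2,-0.04,0,0,0]]'>/dev/null && $C && python3 -m inch '[[0.06,-0.01,0,0,0],[0.12,-0.02,0,0,0],[0.2,-0.04,0,0,0],[0.2,-0.04,0,0,0]]'>/dev/null && $C && python3 -m inch '[[0.06,-0.01,0,0,0],[0.12,-0.02,0,0,0],[0.2,-0.04,0,0,0],[0.2,-0.04,0,0,0]]'>/dev/null && $C && python3 -m inch '[[0.06,-0.01,0,0,0],[0.12,-0.02,0,0,0],[0.2,-0.04,0,0,0],[0.2,-0.04,0,0,0]]'>/dev/null && $C && python3 -m inch '[[0.06,-0.01,0,0,0],[0.12,-0.02,0,0,0],[0.2,-0.04,0,0,0],[0.2,-0.04,0,0,0]]'>/dev/null && $C && python3 -m inch '[[0.06,-0.01,0,0,0],[0.12,-0.02,0,0,0],[0.2,-0.04,0,0,0],[0.2,-0.04,0,0,0]]'>/dev/null && $C
python3 - <<'E'
from rig import cams,readout
import cv2,numpy as np
c=cams.capture('side')['image'];cv2.imwrite('pics/side7.png',c)
cv2.imwrite('pics/c8.png',cv2.resize(c[222:272,295:361],None,fx=12,fy=12,interpolation=cv2.INTER_CUBIC))
E
```

```text
10.52 [567.7  181.55 240.06] f_ex 0.3 f_ey -0.1 fz -1.5 m [-0.11 -0.04  0.01]
10.85 [569.65 181.17 240.05] f_ex 0.4 f_ey 0.8 fz -1.0 m [-0.05 -0.13 -0.03]
11.18 [571.67 180.76 240.05] f_ex 0.2 f_ey -0.5 fz -1.2 m [-0.04 -0.07  0.01]
11.52 [573.65 180.35 240.06] f_ex 0.7 f_ey 1.0 fz -0.8 m [-0.09 -0.06 -0.07]
11.85 [575.66 179.96 240.05] f_ex -0.4 f_ey 0.4 fz -0.7 m [-0.05 -0.1   0.01]
12.18 [577.65 179.56 240.03] f_ex -0.2 f_ey -0.8 fz -0.5 m [-0.04 -0.08  0.03]
```

View pics/c8.png

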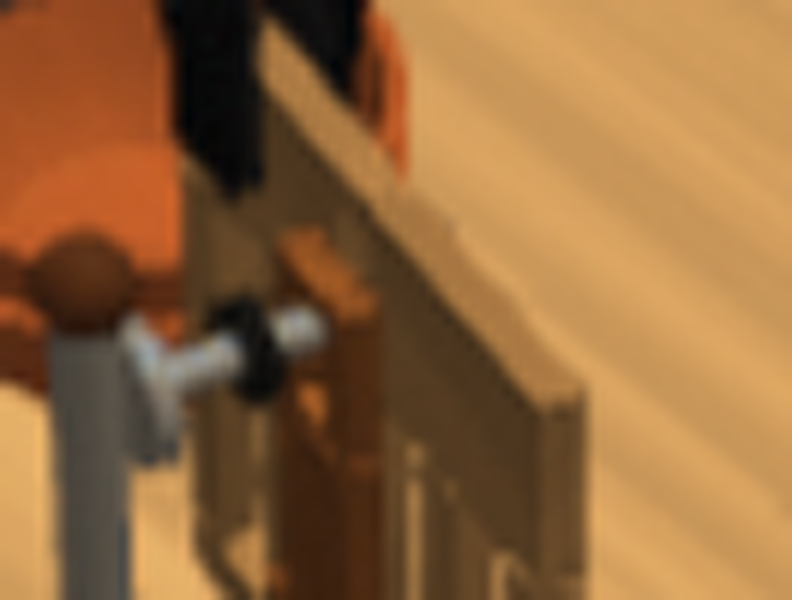

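The crop shows the trivet's slot past the tip. The turner at crop (330,330) is just behind the trivet, and about 8 mm of free arm is left before the ring at (250,345). I'll go on 4 mm, lower 8 mm, then push in small steps.

```bash
C="python3 chk.py 2.6"
python3 -m inch '[[0.05,-0.01,0,0,0],[0.1,-0.02,0,0,0],[0.15,-0.03,0,0,0],[0.2,-0.04,0,0,0]]'>/dev/null && $C && python3 -m inch '[[0.05,-0.01,0,0,0],[0.1,-0.02,0,0,0],[0.15,-0.03,0,0,0],[0.2,-0.04,0,0,0]]'>/dev/null && $C && python3 -m inch '[[0,0,-0.1,0,0],[0,0,-0.2,0,0],[0,0,-0.3,0,0],[0,0,-0.4,0,0],[0,0,-0.4,0,0]]'>/dev/null && $C && python3 -m inch '[[0,0,-0.1,0,0],[0,0,-0.2,0,0],[0,0,-0.3,0,0],[0,0,-0.3,0,0]]'>/dev/null && $C && python3 -m inch '[[0.03,-0.01,0,0,0],[0.05,-0.01,0,0,0],[0.05,-0.01,0,0,0]]'>/dev/null && $C && python3 -m inch '[[0.03,-0.01,0,0,0],[0.05,-0.01,0,0,0],[0.05,-0.01,0,0,0]]'>/dev/null && $C
```

```text
12.57 [579.39 179.22 240.02] f_ex -0.8 f_ey 0.2 fz -1.1 m [-0.02 -0.02  0.03]
12.9 [581.47 178.78 240.03] f_ex -0.0 f_ey 0.4 fz -1.0 m [ 0.03 -0.01 -0.02]
13.32 [581.26 178.75 235.69] f_ex -0.6 f_ey 0.5 fz -1.0 m [-0.03 -0.04  0.03]
13.65 [581.32 178.79 232.79] f_ex -0.8 f_ey -0.5 fz -1.0 m [-0.08 -0.05  0.04]
13.9 [581.99 178.7  233.08] f_ex 0.5 f_ey 0.4 fz -1.8 m [-0.06 -0.04  0.04]
14.15 [582.51 178.59 233.07] f_ex 0.3 f_ey 0.4 fz -1.0 m [-0.11 -0.05  0.  ]
```

```bash
C="python3 chk.py 2.0"
python3 -m inch '[[0.04,-0.01,0,0,0],[0.04,-0.01,0,0,0]]'>/dev/null && $C && python3 -m inch '[[0.04,-0.01,0,0,0],[0.04,-0.01,0,0,0]]'>/dev/null && $C && python3 -m inch '[[0.04,-0.01,0,0,0],[0.04,-0.01,0,0,0]]'>/dev/null && $C && python3 -m inch '[[0.04,-0.01,0,0,0],[0.04,-0.01,0,0,0]]'>/dev/null && $C && python3 -m inch '[[0.04,-0.01,0,0,0],[0.04,-0.01,0,0,0]]'>/dev/null && $C && python3 -m inch '[[0.04,-0.01,0,0,0],[0.04,-0.01,0,0,0]]'>/dev/null && $C && python3 -m inch '[[0.04,-0.01,0,0,0],[0.04,-0.01,0,0,0]]'>/dev/null && $C && python3 -m inch '[[0.04,-0.01,0,0,0],[0.04,-0.01,0,0,0]]'>/dev/null && $C
```

```text
14.32 [582.92 178.5  233.07] f_ex 0.4 f_ey -0.4 fz -0.7 m [-0.03 -0.04  0.06]
14.48 [583.37 178.39 233.08] f_ex -0.5 f_ey 0.3 fz -1.1 m [ 0.   -0.06  0.03]
14.65 [583.74 178.31 233.07] f_ex -0.1 f_ey -0.5 fz -0.7 m [-0.04 -0.02  0.02]
14.82 [584.15 178.19 233.07] f_ex -0.1 f_ey -0.3 fz -1.2 m [-0.   -0.05  0.06]
14.98 [584.52 178.09 233.05] f_ex -1.1 f_ey -0.5 fz -2.1 m [-0.03  0.01  0.01]
15.15 [584.95 177.98 233.06] f_ex 0.2 f_ey -0.8 fz -1.3 m [-0.06 -0.06 -0.05]
15.32 [585.33 177.88 233.04] f_ex -1.5 f_ey -0.5 fz -0.4 m [-0.02 -0.03  0.04]
15.48 [585.74 177.77 233.03] f_ex -0.4 f_ey -0.0 fz -0.7 m [-0.05 -0.01  0.  ]
```

```bash
for i in 1; do python3 chk.py 9; done
```

```text
15.48 [585.74 177.77 233.03] f_ex -0.4 f_ey -0.0 fz -0.7 m [-0.05 -0.01  0.  ]
```

```bash
C="python3 chk.py 2.0"
python3 -m inch '[[0.04,-0.006,0,0,0],[0.04,-0.006,0,0,0]]'>/dev/null && $C && python3 -m inch '[[0.04,-0.006,0,0,0],[0.04,-0.006,0,0,0]]'>/dev/null && $C && python3 -m inch '[[0.04,-0.006,0,0,0],[0.04,-0.006,0,0,0]]'>/dev/null && $C && python3 -m inch '[[0.04,-0.006,0,0,0],[0.04,-0.006,0,0,0]]'>/dev/null && $C && python3 -m inch '[[0.04,-0.006,0,0,0],[0.04,-0.006,0,0,0]]'>/dev/null && $C && python3 -m inch '[[0.04,-0.006,0,0,0],[0.04,-0.006,0,0,0]]'>/dev/null && $C && python3 -m inch '[[0.04,-0.006,0,0,0],[0.04,-0.006,0,0,0]]'>/dev/null && $C && python3 -m inch '[[0.04,-0.006,0,0,0],[0.04,-0.006,0,0,0]]'>/dev/null && $C
```

```text
15.65 [586.12 177.72 233.04] f_ex -0.9 f_ey -0.5 fz -1.1 m [-0.01 -0.04  0.05]
15.82 [586.52 177.67 233.05] f_ex 0.2 f_ey -0.7 fz -0.6 m [-0.02 -0.02 -0.01]
15.98 [586.95 177.62 233.06] f_ex 0.2 f_ey -0.2 fz -0.9 m [-0.01 -0.04  0.04]
16.15 [587.08 177.58 233.02] f_ex -0.2 f_ey 0.3 fz -0.8 m [-0.02  0.    0.02]
16.32 [587.17 177.51 232.97] f_ex -2.3 f_ey -0.4 fz -1.2 m [-0.02  0.16  0.08]
```

Contact: the arm lags and f_ex shows it. I'll average the force while holding, then add small increments toward about 5 N.

```bash
C="python3 chk.py 7"
python3 -m inch '[[0,0,0,0,0]]'>/dev/null; $C && python3 -m inch '[[0,0,0,0,0]]'>/dev/null; $C && python3 -m inch '[[0.02,-0.003,0,0,0]]'>/dev/null; $C && python3 -m inch '[[0,0,0,0,0]]'>/dev/null; $C && python3 -m inch '[[0,0,0,0,0]]'>/dev/null; $C
```

```text
16.4 [587.18 177.51 232.99] f_ex -1.1 f_ey -1.1 fz 0.6 m [-0.03  0.28  0.11]
16.48 [587.2  177.52 232.96] f_ex -1.8 f_ey -0.2 fz -0.5 m [-0.01  0.28  0.13]
16.57 [587.26 177.53 232.97] f_ex -1.9 f_ey -0.7 fz -1.1 m [-0.01  0.38  0.13]
16.65 [587.28 177.51 232.96] f_ex -3.6 f_ey -1.2 fz -0.2 m [-0.03  0.38  0.14]
16.73 [587.28 177.5  232.94] f_ex -2.9 f_ey 0.1 fz 0.5 m [-0.01  0.47  0.18]
```

```bash
C="python3 chk.py 7"
python3 -m inch '[[0.03,-0.005,0,0,0]]'>/dev/null; $C && python3 -m inch '[[0,0,0,0,0],[0,0,0,0,0]]'>/dev/null; $C && python3 -m inch '[[0,0,0,0,0],[0,0,0,0,0]]'>/dev/null; $C && python3 -m inch '[[0,0,0,0,0]]'>/dev/null; $C && python3 -m inch '[[0,0,0,0,0]]'>/dev/null; $C
```

```text
16.82 [587.37 177.47 232.91] f_ex -4.4 f_ey -1.4 fz 0.1 m [0.02 0.58 0.15]
16.98 [587.36 177.47 232.9 ] f_ex -4.7 f_ey -2.4 fz 0.9 m [0.01 0.67 0.25]
17.15 [587.39 177.46 232.89] f_ex -5.6 f_ey -1.1 fz 1.9 m [0.04 0.8  0.2 ]
17.23 [587.44 177.46 232.91] f_ex -5.2 f_ey -1.1 fz 2.0 m [0.02 0.82 0.19]
17.32 [587.4  177.45 232.89] f_ex -4.8 f_ey -0.5 fz 1.0 m [0.02 0.8  0.24]
```

```bash
C="python3 chk.py 7.5"
python3 -m inch '[[0,0,0,0,0],[0,0,0,0,0],[0,0,0,0,0]]'>/dev/null; $C && python3 -m inch '[[0.01,-0.002,0,0,0],[0.01,-0.002,0,0,0],[0.01,-0.002,0,0,0]]'>/dev/null; $C && python3 -m inch '[[0,0,0,0,0],[0,0,0,0,0],[0,0,0,0,0]]'>/dev/null; $C
python3 - <<'E'
from rig import cams
import cv2,numpy as np
np.set_printoptions(linewidth=200)
c=cams.capture('side')['image'];cv2.imwrite('pics/side8.png',c)
a=cv2.imread('pics/side7.png')[:,:,1]
for v in range(238,260,2): print(v,a[v,308:330],c[v,308:330,1])
E
```

```text
17.57 [587.42 177.43 232.89] f_ex -6.1 f_ey -0.4 fz 1.0 m [0.02 0.82 0.14]
17.82 [587.41 177.44 232.89] f_ex -4.9 f_ey -1.2 fz 2.6 m [0.03 0.81 0.27]
18.07 [587.42 177.45 232.91] f_ex -5.8 f_ey -1.7 fz 1.5 m [0.03 0.77 0.29]
238 [ 96  96  66  55  54  39  28  48  52  57  57  56  54  53  54  54  63  95 121 116 125 128] [  7  11   8  13  17  51  55  54  53  76 116 121 111 109 118  95  65  43  57  88 128 156]
240 [ 94  95  67  57  63  67  62  59  59  60  60  57  55  55  54  66  61  52  78 113 117 117] [ 38  12  11  14  17  52  55  55  56  54  51 112 128 128 128 131 101  92  93 103 139 129]
242 [ 92  92  65  58  61  69  71  72  68  58  63  76  81  75  62  68  69  62  53  50  84 116] [ 76  58  39  49  59  59  55  62  69  71  57  54  59 100 108 108 116 116  95 140 138  89]
244 [65 60 55 57 61 70 72 73 68 59 39 51 83 86 84 81 76 65 56 53 52 57] [ 60  64  62  59  59  59  48  67  73  90  78  71  60  58  68 108 116 118 119 124 130  91]
246 [43 43 52 56 53 56 51 43 53 48 36 37 35 63 77 83 75 71 61 55 54 53] [ 58  69  72  69  55  49  36  26  54  83  87  84  79  66  55  50  80 113 118 119 122 127]
[... 360 characters left out ...]
105 119]
252 [147 154 148 143 136 118 101  45  15  16  22  39  41  42  35  37  41  42  47  58  59  60] [148 155 149 143 137 118 101  45  15  20  21  31  40  44  43  58  56  55  54  53  50  80]
254 [126 118  87  70  58  62  37  16  12  15  27  40  74  70  41  37  41  41  47  57  59  58] [125 119  90  74  64  59  34  15  14  14  21  33  40  42  44  56  59  58  57  54  53  53]
256 [103 106  84  59  52  63  64  59  72  55  37  39  53  80  45  34  40  41  45  59  59  59] [104 107  78  68  63  58  48  39  54  79  63  39  40  42  43  54  59  61  60  56  55  56]
258 [78 82 94 64 52 61 64 67 87 62 44 35 39 46 40 36 40 40 48 69 70 66] [78 82 71 67 60 56 48 35 39 54 58 37 41 40 43 53 59 59 60 59 58 55]
```

The profile shows the bare arm between ring and turner (row 248, cols 317–320) is gone, so the turner is against the ring. I've held about 5.4 N for roughly 1 s. Next I'll relieve the push and lower by feel.

```bash
C="python3 chk.py 2.6"
python3 -m inch '[[-0.04,0.007,0,0,0],[-0.08,0.015,0,0,0],[-0.12,0.02,0,0,0],[-0.12,0.02,0,0,0],[-0.12,0.02,0,0,0]]'>/dev/null;  $C && python3 -m inch '[[0,0,-0.06,0,0],[0,0,-0.12,0,0],[0,0,-0.2,0,0],[0,0,-0.2,0,0]]'>/dev/null; $C && python3 -m inch '[[0,0,-0.05,0,0],[0,0,-0.1,0,0],[0,0,-0.1,0,0]]'>/dev/null; $C && python3 -m inch '[[0,0,-0.05,0,0],[0,0,-0.05,0,0]]'>/dev/null; $C && python3 -m inch '[[0,0,-0.05,0,0],[0,0,-0.05,0,0]]'>/dev/null; $C && python3 -m inch '[[0,0,-0.05,0,0],[0,0,-0.05,0,0]]'>/dev/null; $C && python3 -m inch '[[0,0,-0.05,0,0],[0,0,-0.05,0,0]]'>/dev/null; $C
```

```text
18.53 [587.29 177.51 232.97] f_ex -2.1 f_ey -1.2 fz -0.5 m [-0.07  0.51  0.09]
18.87 [587.35 177.81 231.06] f_ex -3.0 f_ey 0.3 fz -0.1 m [0.14 0.42 0.16]
18.87 [587.35 177.81 231.06] f_ex -3.0 f_ey 0.3 fz -0.1 m [0.14 0.42 0.16]
18.87 [587.35 177.81 231.06] f_ex -3.0 f_ey 0.3 fz -0.1 m [0.14 0.42 0.16]
18.87 [587.35 177.81 231.06] f_ex -3.0 f_ey 0.3 fz -0.1 m [0.14 0.42 0.16]
18.87 [587.35 177.81 231.06] f_ex -3.0 f_ey 0.3 fz -0.1 m [0.14 0.42 0.16]
18.87 [587.35 177.81 231.06] f_ex -3.0 f_ey 0.3 fz -0.1 m [0.14 0.42 0.16]
```

```bash
C="python3 chk.py 9"
python3 -m inch '[[-0.04,0.007,0,0,0],[-0.08,0.015,0,0,0],[-0.08,0.015,0,0,0],[-0.08,0.015,0,0,0]]'>/dev/null;  $C; python3 -m inch '[[0,0,0,0,0],[0,0,0,0,0],[0,0,0,0,0]]'>/dev/null; $C;  python3 -m inch '[[-0.05,0.01,0,0,0],[-0.05,0.01,0,0,0],[-0.05,0.01,0,0,0]]'>/dev/null; $C; python3 -m inch '[[0,0,0,0,0]]'>/dev/null; $C
```

```text
19.2 [587.09 177.62 231.17] f_ex -0.8 f_ey 0.5 fz -1.9 m [-0.05  0.01  0.07]
19.45 [586.76 177.56 231.17] f_ex -0.3 f_ey -0.6 fz -1.9 m [-0.05 -0.1   0.  ]
19.7 [585.82 177.81 231.07] f_ex -0.4 f_ey -0.2 fz -2.2 m [-0.05 -0.07  0.  ]
19.78 [585.8  177.83 231.06] f_ex -0.7 f_ey 0.1 fz -1.2 m [-0.08 -0.09  0.05]
```

```bash
C="python3 chk.py 2.6"
python3 -m inch '[[0.02,0,-0.05,0,0],[0.04,-0.01,-0.1,0,0],[0.04,-0.01,-0.1,0,0]]'>/dev/null; $C && python3 -m inch '[[0,0,-0.05,0,0],[0,0,-0.1,0,0],[0,0,-0.1,0,0]]'>/dev/null; $C && python3 -m inch '[[0,0,-0.05,0,0],[0,0,-0.05,0,0]]'>/dev/null && $C && python3 -m inch '[[0,0,-0.05,0,0],[0,0,-0.05,0,0]]'>/dev/null && $C && python3 -m inch '[[0,0,-0.05,0,0],[0,0,-0.05,0,0]]'>/dev/null && $C && python3 -m inch '[[0,0,-0.05,0,0],[0,0,-0.05,0,0]]'>/dev/null && $C && python3 -m inch '[[0,0,-0.05,0,0],[0,0,-0.05,0,0]]'>/dev/null && $C
```

```text
20.03 [586.15 177.71 229.91] f_ex -0.3 f_ey 0.1 fz -0.8 m [-0.04 -0.07  0.03]
20.28 [586.08 177.73 228.92] f_ex 0.8 f_ey 0.4 fz -0.9 m [ 0.02 -0.11 -0.02]
20.45 [586.08 177.73 228.44] f_ex 0.2 f_ey -0.3 fz -0.8 m [-0.03 -0.08 -0.01]
20.62 [586.11 177.74 227.96] f_ex 0.8 f_ey -0.1 fz -1.3 m [-0.05 -0.03  0.  ]
20.78 [586.1  177.75 227.47] f_ex 0.7 f_ey -0.6 fz -1.9 m [-0.02 -0.09 -0.  ]
20.95 [586.08 177.72 226.94] f_ex 0.3 f_ey -0.2 fz -0.6 m [-0.06 -0.09  0.01]
21.12 [586.1  177.73 226.44] f_ex -0.1 f_ey -0.2 fz -1.0 m [-0.   -0.1   0.02]
```

```bash
C="python3 chk.py 2.3"
python3 -m inch '[[0,0,-0.05,0,0],[0,0,-0.05,0,0]]'>/dev/null && $C && python3 -m inch '[[0,0,-0.05,0,0],[0,0,-0.05,0,0]]'>/dev/null && $C && python3 -m inch '[[0,0,-0.04,0,0],[0,0,-0.04,0,0]]'>/dev/null && $C && python3 -m inch '[[0,0,-0.04,0,0],[0,0,-0.04,0,0]]'>/dev/null && $C && python3 -m inch '[[0,0,-0.04,0,0],[0,0,-0.04,0,0]]'>/dev/null && $C && python3 -m inch '[[0,0,-0.04,0,0],[0,0,-0.04,0,0]]'>/dev/null && $C
```

```text
21.28 [586.08 177.75 225.92] f_ex 1.1 f_ey 0.1 fz -0.7 m [-0.08 -0.06  0.05]
21.45 [586.08 177.73 225.43] f_ex -0.5 f_ey 0.4 fz -1.4 m [-0.07 -0.07  0.06]
21.62 [586.09 177.76 225.07] f_ex -0.1 f_ey 0.5 fz -0.1 m [-0.08 -0.07 -0.03]
21.78 [586.11 177.72 224.67] f_ex 0.1 f_ey -1.1 fz -1.0 m [-0.05 -0.1  -0.  ]
21.95 [586.1  177.74 224.27] f_ex 0.1 f_ey -0.2 fz -1.0 m [-0.06 -0.05 -0.04]
22.12 [586.11 177.73 223.88] f_ex 0.3 f_ey -0.1 fz -0.6 m [-0.05 -0.06  0.  ]
```

```bash
C="python3 chk.py 1.8"
python3 -m inch '[[0,0,-0.04,0,0],[0,0,-0.04,0,0]]'>/dev/null && $C && python3 -m inch '[[0,0,-0.04,0,0],[0,0,-0.04,0,0]]'>/dev/null && $C && python3 -m inch '[[0,0,-0.04,0,0],[0,0,-0.04,0,0]]'>/dev/null && $C && python3 -m inch '[[0,0,-0.04,0,0],[0,0,-0.04,0,0]]'>/dev/null && $C && python3 -m inch '[[0,0,-0.04,0,0],[0,0,-0.04,0,0]]'>/dev/null && $C && python3 -m inch '[[0,0,-0.04,0,0],[0,0,-0.04,0,0]]'>/dev/null && $C
```

```text
22.28 [586.19 177.76 223.75] f_ex -0.4 f_ey -0.5 fz -0.0 m [-0.03  0.01  0.04]
22.45 [586.23 177.78 223.59] f_ex -1.0 f_ey -1.1 fz 2.5 m [0.02 0.03 0.02]
```

The trivet rests on the arm: contact came at TCP z 0.2238, so the slot is at 0.226, as expected. Releasing and retreating upward.

```bash
python3 -m inch '[[0,0,0,0,1.2],[0,0,0,0,1.5],[0,0,0,0,2],[0,0,0,0,2.6],[0,0,0,0,3],[0,0,0,0,3],[0,0,0,0,3]]'; python3 -m inch '[[0,0,0.5,0,3],[0,0,1,0,3],[0,0,2,0,3],[0,0,3.5,0,3],[0,0,5.5,0,3],[0,0,8,0,3],[0,0,10,0,3],[0,0,12,0,3],[0,0,12,0,3],[0,0,12,0,3]]'; python3 - <<'E'
from rig import cams
from tri import *
c=cams.capture('side')['image'];cv2.imwrite('pics/side9.png',c)
a=cv2.imread('pics/side8.png')
np.set_printoptions(linewidth=200)
for v in range(240,262,2): print(v,a[v,310:332,1],c[v,310:332,1])
def R(a):return np.array([[np.cos(a),-np.sin(a),0],[np.sin(a),np.cos(a),0],[0,0,1]])
P=np.array([.58623,.17778,.2260]);ps=np.deg2rad(-10.43);o=P+R(ps)@[0,.042,0]
for m in((.005,.07,.023),(-.005,.07,.023),(.005,.07,-.127),(.005,-.07,-.127),(.005,-.07,.023)): print(m,proj('side',o+R(ps)@np.array(m)))
E
```

```text
time_s: 23.03
position: [0.5862, 0.1778, 0.2231]
tcp_rot: [[0.181, 0.983, -0.0], [0.983, -0.181, 0.0], [0.0, -0.0, -1.0]]
force: [0.3, 0.2, 0.0]
opening: 0.334
grasp_force: 0.0
time_s: 23.87
position: [0.5868, 0.1779, 0.3452]
tcp_rot: [[0.181, 0.983, 0.004], [0.983, -0.181, 0.0], [0.001, 0.004, -1.0]]
force: [-0.6, 0.0, 0.4]
opening: 0.348
grasp_force: 0.0
240 [ 11  14  17  52  55  55  56  54  51 112 128 128 128 131 101  92  93 103 139 129 146 144] [ 58  57  54  54  53  52  52  87 119 119 120 120  83  46  39  85  91 101 137 127 143 141]
242 [ 39  49  59  59  55  62  69  71  57  54  59 100 108 108 116 116  95 140 138  89  86  94] [ 58  59  58  55  49  59  67  70  61  95 122 124 121 113  96  83  65 134 135  87  85  92]
244 [ 62  59  59  59  48  67  73  90  78  71  60  58  68 108 116 118 119 124 130  91  71  79] [ 58  59  59  58  47  65  72  79  77  70  81 117 128 121 130 105 124 142 140  92  71  77]
246 [ 72  69  55  49  36  26  54  83  87  84  79  66  55  50  80 113 118 119 122 127  94  99] [ 65  59  52  48  35  25  54  83  86  83  77  58  83 113 115 115 118 125 137 124  92  97]
248 [
[... 678 characters left out ...]
5  53  53  52  53  87 118 118]
256 [78 68 63 58 48 39 54 79 63 39 40 42 43 54 59 61 60 56 55 56 54 53] [80 71 70 67 48 38 52 74 62 39 38 40 42 54 57 56 54 53 52 51 58 96]
258 [71 67 60 56 48 35 39 54 58 37 41 40 43 53 59 59 60 59 58 55 55 55] [73 69 68 73 51 36 35 52 57 37 39 40 43 53 58 59 57 55 53 54 52 52]
260 [65 65 89 62 47 35 33 40 48 36 39 41 44 60 59 59 59 59 60 59 56 54] [65 65 67 63 49 35 33 38 47 34 40 40 42 52 57 57 57 58 56 55 53 54]
(0.005, 0.07, 0.023) [336.44947354 261.7669858 ]
(-0.005, 0.07, 0.023) [340.59360604 260.2164565 ]
(0.005, 0.07, -0.127) [336.25417604 311.02768552]
(0.005, -0.07, -0.127) [307.80122436 273.65873367]
(0.005, -0.07, 0.023) [306.02137917 225.21774001]
```

```bash
python3 -m inch '[[0,0,0,0,3],[0,0,0,0,3],[0,0,0,0,3],[0,0,0,0,3],[0,0,0,0,3],[0,0,0,0,3],[0,0,0,0,3],[0,0,0,0,3],[0,0,0,0,3],[0,0,0,0,3]]' | head -2; python3 - <<'E'
from rig import cams
import cv2,numpy as np
np.set_printoptions(linewidth=200)
c=cams.capture('side')['image'];a=cv2.imread('pics/side9.png');s0=cv2.imread('pics/side0.png')
d=cv2.absdiff(a,c).max(2);print('moved px since release',(d[225:330,295:350]>25).sum())
for v in(264,280,296,304,308,312,316): print(v,c[v,328:346,1])
for n,(x,y,w,h) in{'bowls':(284,216,40,30),'col':(370,310,100,70),'box':(180,228,95,90)}.items(): print(n,(cv2.absdiff(s0,c).max(2)[y:y+h,x:x+w]>40).sum())
E
```

```text
time_s: 24.75
position: [0.5862, 0.1777, 0.3432]
moved px since release 0
264 [ 59  59  57  55  54  54  54  53  65  69  69  68 149 160 165 167 167 164]
280 [ 56  59  69  72  71  94  66  57  63  70  73  74 129 155 160 166 171 172]
296 [ 58  50  61  65  67  76  59  53  52  62  66  67 141 175 180 178 175 171]
304 [162 165 124  70  57  87  72  56  52  62  65  68 132 163 168 170 170 173]
308 [160 160 161 162 163 142  77  56  71  82  73  72 136 164 165 165 165 166]
312 [ 43  71 124 159 161 161 162 163 148 143 148 167 171 172 169 169 169 169]
316 [ 44  44  45  43  45 125 162 165 163 161 161 162 163 166 168 171 174 173]
bowls 184
col 0
box 17
```

```bash
python3 -c "
from rig import bot;print(bot.hand_in())"
```

```text
the job is handed in; nothing more can be done
None
```

I've handed the job in: the trivet hangs upright and still on the hook just in front of the turner. I pushed the turner back against the ring at about 5 N for roughly a second, and the highest push I read was about 6 N. The hand-in gave no verdict.

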